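Put the alignment rod back in its case, changing grip on the V rest

ROBOT

A 6-joint arm with a two-finger parallel gripper is mounted at the origin on a cart in front of the work surface, level with it; the furniture and walls round the work are solid. World frame = base frame: x ahead of the robot, y to its left, z up, the work surface at z = 0. Lengths are in mm, angles in rad, forces in N, time in s.
With the tool pointing down it reaches from about 325 to 1000 mm from the base axis. Payload 5.1 kg.
Tool frame: the origin (TCP) lies between the finger pads; the fingertips stand 25 mm ahead of it and the grasp point (between the pads) lies 6 mm ahead of it; z points along the fingers, y is the line along which they close (so a half turn about z gives the same grasp; the last joint's range is limited). The gripper opens to 85 mm and grips with 20 to 120 N. Pads are 22 mm wide; open, the fingers measure 114 mm over their backs; the gripper's body (76 mm by 85 mm) begins 54 mm behind the grasp point. The pads swing forward as they close: fully open they stand 13 mm farther back than shut.
Start: joints at [-1.23, 0.124, 1.65, -0, 1.367, -0.083], TCP at [267.265, -592.498, 256.322] pointing down, gripper open.
Joint ranges: [-2.61, 2.61], [-1.02, 2.33], [0.03, 2.71], [-1.35, 4.49], [0.32, 2.68], [-2.91, 2.91]. Speed limits (rad/s): [2.57, 2.57, 3.14, 3.14, 3.14, 3.14].

INTERFACE

Orientations are given as a rotation vector (axis times angle).
In Python, from station import robot gives the robot as it stands.
- The arm moves only by the tool step_arm, never from a script. Its argument "steps" is a list of rows, each a list of 6 numbers: the shift along the world's x, y, z scaled (see below), then the turn, a rotation vector about the world's x, y, z scaled (see below). In form: [[dx, dy, dz, rx, ry, rz], ...]. A call has 1 to 12 rows; each row is the pose to reach, as a shift and turn from the pose commanded when the call began; what a row does not reach only later rows make up. The controller multiplies each number of a shift by 0.25 m and each number of a turn by pi/4 rad. A row lasts 1/12 s, in which the tool goes at most 41.7 mm and 7.16 degrees, less where a joint would pass 70% of its speed; a pose out of reach is approached as far as the arm can. A call with a number of a shift or a turn outside -1 to 1 is refused whole. A call with a gripper value outside its range is refused whole. "jaw" is the opening, from 0 (shut) to 1 (fully open), set as the call begins (left out, the last holds). The fingers move at their own pace and stop on an object; "force" is the grip in N (left out, the last holds). Time passes only in rows, so rows that repeat a pose let the fingers close. It gives the time, the measured TCP pose, the force, the opening and the grip force at its end, in the units of the state.
- robot.sense(): the state, without advancing time (a new reading comes with each control period).
- robot.grab_frame(name): name is "scene" or "side" or "wrist"; returns the picture (480x640x3 uint8, red, green, blue); there is no depth.
- robot.camera_model(name): a dict with "fx", "fy", "cx", "cy" (pixels), "xyz" and "rotation" of the camera in the world; the wrist camera has in their place "hand_eye" (4x4, takes a point from camera to tool coordinates, whose origin is the TCP and whose axes are the flange's). Camera axes: x right, y up, looking along -z (the intrinsics and any distortion apply to the point x, -y, -z); pixel columns grow to the right and rows downward; lengths in mm; the calibration is good to about 2 mm. A picture is of the moment at which its call begins: read the wrist's pose just before it. camera_model takes no time and is no camera call.
- robot.hand_in(): hands the job in; it is judged then, once.
Trained networks look in the newest picture that a camera, given by its name, has taken for a name from the list of things; names that differ only in an ending like _2 or _b are one class to them, and where a whole thing is asked for, a point or a joint stands for the part that bears it (a point fixed in the world has none). Each returns a list of dicts, best first, with "score" (0 to 1); they miss things now and then, are a little off and sometimes report something else, mostly with a low value. They report only what shows in the picture. A call takes as long as a camera call. They do not tell look-alikes from the thing itself.
- robot.regions_of(camera, name): "pixels" (480x640 bool, what is visible of it).
- robot.pinpoint(camera, name): "position" ([x, y, z] in mm, in world coordinates, good to about 4 mm: a listed point, or the origin of a listed thing).
The state is a dict: "time_s": time; "joints": joint angles; "qvel": joint speeds; "effort": joint torques, N m; "ee_pos": TCP position; "tool_rot": TCP orientation; "force": force on the tool from outside, world axes, zero at the start; "wrist_torque": the same for the moment, N m; "width": opening from 0.0 (shut) to 1.0 (fully open); "grip_force": force on a finger pad.
Only numpy, scipy, OpenCV 4.12 (cv2) and the standard library are available. Lean on these libraries where they do the work, as an engineer would, in place of code of your own. Each camera call takes 0.05 s, during which the arm holds its last target. There are 200 camera calls.

TASK

Draw the alignment rod out of the slanted sleeve by its knurled head, lay its shank level in both Vs of the V rest and let go of it. Then take it again by the middle, between the two Vs, lift it clear, and lay it down in the long storage case so that it lies level in both saddles, let go and at rest. Do not drop the rod on the table, and leave the blower, the dropper bottle and the vial where they stand.

Things in the scene. Friction and masses are not known exactly. Their poses are not given: they have to be found in the camera images.
- rod: Aluminium rod, 190 mm long, about 70 g. Origin on the axis at mid-length, x along it towards the head. Shank 12 mm diameter from x=-95 (tapered tip) to +60 mm; knurled head 16 mm diameter from x=+60 to +95. At first it leans 45 degrees in the stand's sleeve, head up, lower 115 mm inside, 75 mm out. Either way round is right in the V rest and the case.
- stand: Fixed dark plate 170x64x10 mm with a slanted square aluminium sleeve, 26 mm square outside, 16 inside, 115 deep. Origin at the centre of the plate's underside, z up. The sleeve lies in the x-z plane; its mouth looks up and to -x at 45 degrees; inner bottom centre at (75,0,26) mm, mouth centre at (-6,0,107). The rod comes out along (-1,0,1).
- v_rest: Fixed rest: two upright steel 90-degree Vs on a dark plate 130x60x10 mm. Origin at the centre of its underside, z up, x along the line of the Vs. Vs at x=-39 and +39 mm, each 14 thick along x, apex z=61.5, top about z=80, about 37 wide inside, 48 outside. The shank lying in both has its axis along x at z=70 mm. Rod middle over 14 mm off the rest's middle: the head may foul a V.
- case: Fixed grey storage case, open on top, 220x44 mm. Origin at the centre of its underside, z up, x along it. Floor z=10 mm; closed ends 208 mm apart inside, top z=46; side walls 32 mm apart inside, top z=42, only at |x|=42 to 106, so the middle 84 mm is open for fingers. Black V saddles at x=-46 and +46, 8 thick, top about z=33. The rod home in both has its axis along x at z=32 mm.
- blower: Black rubber blower, 54 x 54 x 100 mm, standing right of the work; bystander. Origin at the centre of its underside.
- dropper: White dropper bottle with red cap, 38 x 38 x 104 mm, standing behind the work, between two fixtures; bystander. Origin at the centre of its underside.
- vial_2: Small vial with a white cap, 29 x 29 x 64 mm, standing behind the work, between two fixtures; bystander. Origin at the centre of its underside.
Things that resemble listed ones, but are neither listed nor needed, are in the scene too. Of the things that look like the case, the larger one is meant.

How it is judged (in metres and radians):
On the way, in this order (a step that is already met when the one before it is completed fails the run):
1. the rod is drawn out of the sleeve, held by its head end (x of the grasp point in the frame of rod above 0.035 m and contact force between rod and the fingers above 1 N and z of rod in the frame of stand above 0.165 m), for 0.1 s.
2. the rod lies level in both Vs of the rest, let go (x of rod in the frame of v_rest between -0.03 and 0.03 m and y of rod in the frame of v_rest between -0.005 and 0.005 m and z of rod in the frame of v_rest between 0.066 and 0.074 m and angle between the x axis of rod and the x axis of v_rest, either way round below 0.08 rad and contact force between rod and the fingers below 0.1 N), for 0.2 s.
3. the rod is held by its middle, lifted 30 mm clear of the rest (distance between the grasp point and rod below 0.035 m and contact force between rod and the fingers above 1 N and z of rod in the frame of v_rest above 0.1 m), for 0.1 s.
At the end, for the whole second after the job is handed in: The rod rests between the end walls of the case, in both saddles: its middle within 12 mm of the case's middle along it, 5 mm across and 4 mm in height, parallel to the case within 0.06 rad, at rest (x of rod in the frame of case between -0.012 and 0.012 m and y of rod in the frame of case between -0.005 and 0.005 m and z of rod in the frame of case between 0.028 and 0.036 m and angle between the x axis of rod and the x axis of case, either way round below 0.06 rad and linear speed of rod below 0.02 m/s); the robot touches nothing.
It fails at once if the rod drops onto the table (its middle below 14 mm) (height (world z) of rod below 0.014 m).
It fails at once if the blower is moved by more than 30 mm (distance of blower from where it was at the start of the episode above 0.03 m).
It fails at once if the dropper bottle is moved by more than 30 mm (distance of dropper from where it was at the start of the episode above 0.03 m).
It fails at once if the vial is moved by more than 30 mm (distance of vial_2 from where it was at the start of the episode above 0.03 m).
It also fails if it takes over 64 s, if anything falls off the work surface, if the arm or the gripper's body presses on something with over 40 N, if the wrist force passes 120 N, or if a joint passes its speed limit or range.

## Working session

There is one attempt and no reset: what is moved stays moved. The work goes in short steps, Python scripts to look and compute and a tool call to move; the robot and the scene stay as the last step left them, time stands still between calls to the robot, and variables do not carry over. Pictures are saved under pics/ and viewed, at most 13 in all, crops included, and the job is handed in when it is done.

Besides the shell and the picture viewer there is one more tool, called as name([rows], argument=value, ...), one row to a line, values as JSON. step_arm: Moves the arm, as the interface text tells. Shifts and turns lie within -1 to 1; 1 stands for 0.25 m of shift or pi/4 rad of turn. Its arguments: {"type":"object","properties":{"steps":{"type":"array"},"jaw":{"type":"number"},"force":{"type":"number"}},"required":["steps"]}

```bash
mkdir -p pics; ls; python3 - <<'E'
from station import robot
import cv2,numpy as np
s=robot.sense(); print({k:np.round(s[k],3).tolist() for k in s})
for c in ("scene","side"):
    im=robot.grab_frame(c); cv2.imwrite(f"pics/{c}0.png",im[:,:,::-1])
    m=robot.camera_model(c); print(c,{k:np.round(v,3).tolist() if not isinstance(v,str) else v for k,v in m.items()})
    for n in ("rod","stand","v_rest","case","blower","dropper","vial_2"):
        try: print(n,[(np.round(d["position"]).tolist(),round(d["score"],2)) for d in robot.pinpoint(c,n)])
        except Exception as e: print(n,e)
print({k:np.round(v,3).tolist() if not isinstance(v,str) else v for k,v in robot.camera_model("wrist").items()})
print(robot.sense()["time_s"])
E
```

```text
pics
{'time_s': 0.0, 'joints': [-1.23, 0.124, 1.652, 0.0, 1.368, -0.083], 'qvel': [-0.001, 0.0, 0.001, 0.0, 0.001, -0.0], 'effort': [0.002, -42.361, -36.545, 0.0, 0.007, -0.0], 'ee_pos': [267.082, -591.981, 255.063], 'tool_rot': [-3.069, -0.66, 0.0], 'force': [0.0, 0.88, 1.034], 'wrist_torque': [0.027, -0.028, 0.061], 'grip_force': 0.0, 'width': 0.997}
scene {'fx': 486.207, 'fy': 486.207, 'cx': 321.25, 'cy': 234.466, 'xyz': [117.398, 635.409, 790.956], 'rotation': [0.297, -1.101, -2.402]}
rod [([591.0, -24.0, 92.0], 0.56)]
stand [([589.0, -22.0, -1.0], 0.68)]
v_rest [([589.0, -230.0, -2.0], 0.6)]
case [([377.0, 304.0, 2.0], 0.83), ([604.0, 215.0, 1.0], 0.57)]
blower [([568.0, -426.0, 0.0], 0.97), ([589.0, -24.0, 92.0], 0.41)]
dropper [([690.0, -110.0, 1.0], 0.86)]
vial_2 [([694.0, 117.0, -2.0], 0.54)]
side {'fx': 592.674, 'fy': 592.674, 'cx': 316.499, 'cy': 237.671, 'xyz': [782.393, 1004.307, 1342.308], 'rotation': [0.131, 1.041, 2.758]}
rod [([594.0, -24.0, 95.0], 0.42)]
stand [([587.0, -24.0, 4.0], 0.72)]
v_rest [([595.0, -227.0, 2.0], 0.63)]
case [([607.0, 214.0, 4.0], 0.75), ([383.0, 305.0, -3.0], 0.65)]
blower [([565.0, -424.0, -0.0], 0.58)]
dropper [([686.0, -112.0, -1.0], 0.73)]
vial_2 [([693.0, 120.0, -0.0], 0.48), ([590.0, -27.0, 95.0], 0.17)]
{'fx': 394.982, 'fy': 394.982, 'cx': 323.909, 'cy': 237.683, 'hand_eye': [[-0.0, 0.958, 0.286, 73.546], [1.0, 0.0, -0.0, 0.364], [-0.0, 0.286, -0.958, -117.517], [0.0, 0.0, 0.0, 1.0]]}
0.8
```

View pics/scene0.png

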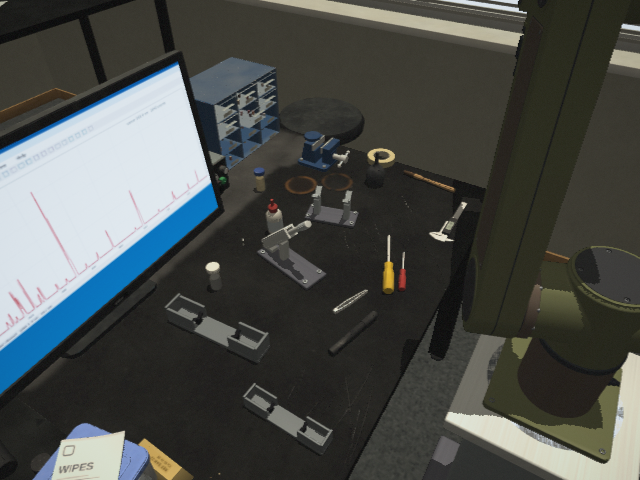

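View pics/side0.png

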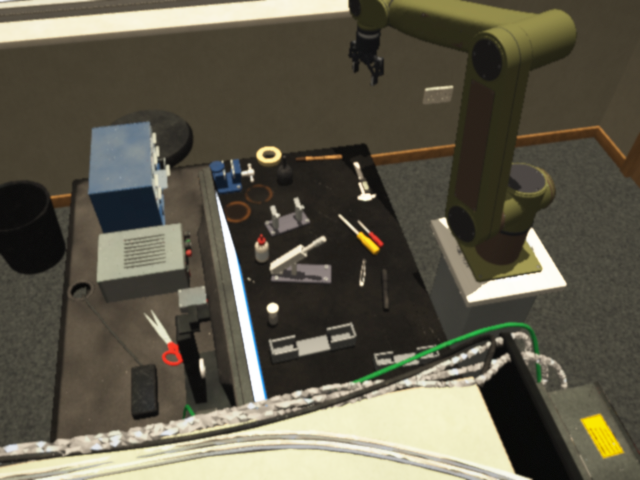

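The scene holds two trays that look like the case: a larger one at about (215,325) in the scene image, near (605,215) mm, and a smaller one at (288,415), near (380,305) mm. The larger fits the description. The stand is at (290,255) with the rod's head up towards the robot at (305,225), and the V rest is at (332,205). I'll move the wrist camera over the work to measure poses.

step_arm([
  [0.06,0.12,0.08,0,0,0],
  [0.13,0.27,0.15,0,0,-0.1],
  [0.2,0.4,0.25,0,0,-0.2],
  [0.27,0.53,0.32,0,0,-0.3],
  [0.33,0.66,0.4,0,0,-0.4],
  [0.4,0.8,0.4,0,0,-0.5],
  [0.46,0.92,0.4,0,0,-0.54],
  [0.5,1,0.4,0,0,-0.54],
], jaw=1, force=80)

```text
time_s: 1.47
ee_pos: [393.4, -339.9, 357.7]
tool_rot: [3.141, 0.001, 0.003]
force: [0.9, 0.2, 0.1]
width: 1.001
grip_force: 0.0
```

step_arm([
  [0.05,0.13,0,0,0,0],
  [0.1,0.27,0,0,0,0],
  [0.15,0.4,0,0,0,0],
  [0.18,0.55,0,0,0,0],
  [0.2,0.7,0,0,0,0],
  [0.2,0.8,0,0,0,0],
  [0.2,0.8,0,0,0,0],
  [0.2,0.8,0,0,0,0],
])

```text
time_s: 2.13
ee_pos: [442.4, -141.4, 356.7]
tool_rot: [3.141, 0.004, 0.001]
force: [0.5, 0.6, -0.8]
width: 0.998
grip_force: 0.0
```

step_arm([
  [0.15,0,0.05,0,0,0],
  [0.3,0,0.1,0,0,0],
  [0.45,0,0.15,0,0,0],
  [0.55,0.02,0.2,0,0,0],
  [0.55,0.02,0.2,0,0,0],
  [0.55,0.02,0.2,0,0,0],
])

```text
time_s: 2.63
ee_pos: [580.8, -138.7, 406.1]
tool_rot: [3.141, -0.002, -0.001]
force: [0.3, 0.4, 0.2]
width: 1.001
grip_force: 0.0
```

```bash
cat > h.py <<'E'
from station import robot
import cv2,numpy as np
from scipy.spatial.transform import Rotation as R
D=np.diag([1,-1,-1])
def cam(name):
    m=robot.camera_model(name); K=(m["fx"],m["fy"],m["cx"],m["cy"])
    if name=="wrist":
        s=robot.sense(); T=np.eye(4); T[:3,:3]=R.from_rotvec(s["tool_rot"]).as_matrix(); T[:3,3]=s["ee_pos"]
        C=T@np.array(m["hand_eye"]); return K,C[:3,3],C[:3,:3]
    return K,np.array(m["xyz"]),R.from_rotvec(m["rotation"]).as_matrix()
def proj(c,P):
    K,t,Rm=c; q=(np.atleast_2d(P)-t)@Rm@D
    return np.c_[K[0]*q[:,0]/q[:,2]+K[2],K[1]*q[:,1]/q[:,2]+K[3]]
def plane(c,uv,z):
    K,t,Rm=c; uv=np.atleast_2d(uv).astype(float)
    d=np.c_[(uv[:,0]-K[2])/K[0],(uv[:,1]-K[3])/K[1],np.ones(len(uv))]@D@Rm.T
    return t+d*((z-t[2])/d[:,2])[:,None]
def pose(o,xy,yaw):  # world of local pts
    c,s=np.cos(yaw),np.sin(yaw); o=np.asarray(o,float)
    return np.c_[xy[0]+c*o[:,0]-s*o[:,1],xy[1]+s*o[:,0]+c*o[:,1],o[:,2]]
E
python3 - <<'E'
from h import *
c=cam("wrist"); im=robot.grab_frame("wrist"); cv2.imwrite("pics/w1.png",im[:,:,::-1])
np.save("w1cam.npy",np.array([c[1],*c[2]]))
print(c[1])
for n in ("stand","rod","v_rest","case"):
    print(n,[(np.round(d["position"]).tolist(),round(d["score"],2)) for d in robot.pinpoint("wrist",n)])
    for d in robot.regions_of("wrist",n):
        m=d["pixels"]; ys,xs=np.nonzero(m); p=plane(c,np.c_[xs,ys],10)[:,:2].astype(np.float32)
        print("  ",d["score"],m.sum(),xs.min(),xs.max(),ys.min(),ys.max(),cv2.minAreaRect(p))
E
```

```text
[ 654.48188054 -138.88273305  523.60274863]
stand [([586.0, -30.0, -1.0], 0.96)]
   0.84 6423 202 272 100 237 ((591.3719482421875, -21.74272918701172), (74.99451446533203, 172.32492065429688), 76.38973236083984)
rod [([597.0, -26.0, 95.0], 0.66)]
   0.97 1007 185 221 186 256 ((523.2440795898438, 22.783878326416016), (22.735801696777344, 104.63943481445312), 65.52677154541016)
v_rest [([590.0, -227.0, -3.0], 0.63)]
   0.59 4857 358 427 113 219 ((594.8449096679688, -228.33773803710938), (130.90884399414062, 67.863525390625), 14.291157722473145)
case [([385.0, 301.0, -1.0], 0.75), ([606.0, 211.0, 1.0], 0.72)]
   0.7 8969 0 86 62 250 ((603.046630859375, 224.6683349609375), (237.33885192871094, 76.8464126586914), 1.7596266269683838)
   0.63 3389 0 42 262 375 ((375.1766052246094, 307.27532958984375), (58.162410736083984, 184.32217407226562), 86.1978530883789)
```

View pics/w1.png

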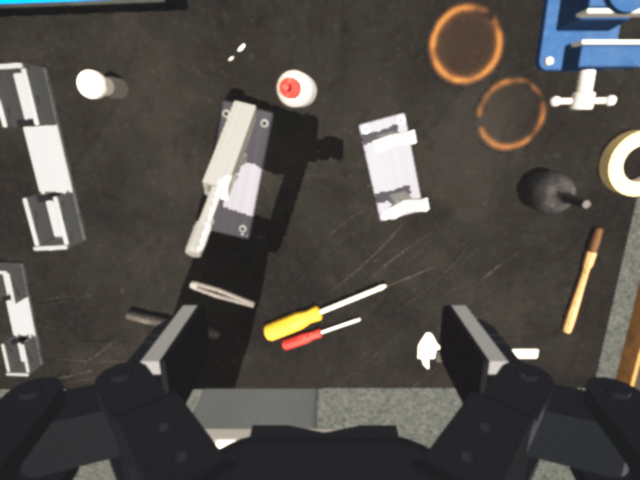

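The wrist view shows the stand at (235,170), sleeve mouth at (213,188) and rod head at (197,243). The V rest is at (395,168), the larger case at (42,160) and the smaller at (20,320). Next I'll fit yaws with silhouette models.

```bash
cat >> h.py <<'E'
from scipy.optimize import minimize
from itertools import product
def box(x,y,z): return np.array(list(product(x,y,z)),float)
a=np.sqrt(.5)
_u=np.array([-a,0,a]); _v=np.array([a,0,a]); _b=np.array([75,0,26.])
sleeve=np.array([_b+_u*l+_v*v+np.array([0,y,0]) for l in(-5,115) for v in(-13,13) for y in(-13,13)])
def Vp(x0): 
    return [box((x0-7,x0+7),(s*12,s*24),(50,80)) for s in(-1,1)]+[box((x0-7,x0+7),(-24,24),(10,58))]
MODEL={"stand":[box((-85,85),(-32,32),(0,10)),sleeve],
 "v_rest":[box((-65,65),(-30,30),(0,10))]+Vp(-39)+Vp(39),
 "case":[box((-110,110),(-22,22),(0,10))]+[box((s*106-2*s,s*110),(-22,22),(0,46)) for s in(-1,1)]+
   [box((s*42,s*108),(t*16,t*22),(0,42)) for s in(-1,1) for t in(-1,1)]+[box((s*46-4,s*46+4),(-16,16),(0,33)) for s in(-1,1)]}
def sil(c,name,p):
    im=np.zeros((480,640),np.uint8)
    for o in MODEL[name]:
        q=proj(c,pose(o,p[:2],p[2])); h=cv2.convexHull((q*16).astype(np.int32)); cv2.fillConvexPoly(im,h,1,shift=4)
    return im>0
def fit(name,views,p0,sc=(8,8,.1)):  # views: [(cam,mask)]
    sc=np.array(sc)
    def f(d):
        p=p0+d*sc; e=0
        for c,m in views:
            s=sil(c,name,p); e+=1-(s&m).sum()/(s|m).sum()
        return e/len(views)
    b=min((minimize(f,x,method="Nelder-Mead",options=dict(initial_simplex=np.array(x)+np.vstack([np.zeros(3),np.eye(3)]),xatol=.01,fatol=1e-4)) for x in([0,0,0],[-.5,-.5,-.5],[.3,-.5,1.])),key=lambda r:r.fun)
    return p0+b.x*sc,b.fun
def mask(camn,name,xy):
    c=cam(camn); best=None
    for d in robot.regions_of(camn,name):
        ys,xs=np.nonzero(d["pixels"]); p=plane(c,[xs.mean(),ys.mean()],20)[0,:2]
        if np.hypot(*(p-xy))<90 and (best is None or d["score"]>best[0]): best=(d["score"],d["pixels"])
    return (c,best[1]) if best else None
E
python3 - <<'E'
from h import *
robot.grab_frame("scene");robot.grab_frame("side")
for n,p0 in (("stand",(589,-23,-.2)),("v_rest",(592,-228,.22)),("case",(605,213,.12))):
    vs={k:mask(k,n,np.array(p0[:2])) for k in("wrist","scene","side")}
    for k,v in vs.items():
        if v: p,e=fit(n,[v],np.array(p0)); print(n,k,p.round(3),round(e,3))
    p,e=fit(n,[v for v in vs.values() if v],np.array(p0)); print(n,"all",p.round(3),round(e,3))
print(robot.sense()["time_s"])
E
```

```text
stand wrist [ 5.87874e+02 -2.32080e+01 -2.47000e-01] 0.095
stand scene [ 5.88409e+02 -2.87140e+01 -2.55000e-01] 0.108
stand side [ 5.89801e+02 -2.32760e+01 -2.09000e-01] 0.068
stand all [ 5.87768e+02 -2.37940e+01 -2.47000e-01] 0.1
v_rest wrist [ 5.93605e+02 -2.23362e+02  2.53000e-01] 0.058
v_rest scene [ 5.92316e+02 -2.28257e+02  3.55000e-01] 0.157
v_rest side [ 5.96462e+02 -2.23454e+02  1.88000e-01] 0.211
v_rest all [ 5.92405e+02 -2.25008e+02  2.81000e-01] 0.157
case wrist [6.04734e+02 2.17752e+02 5.80000e-02] 0.035
case scene [6.04858e+02 2.13315e+02 2.50000e-02] 0.066
case side [6.05847e+02 2.16169e+02 5.50000e-02] 0.059
case all [6.04983e+02 2.15508e+02 4.60000e-02] 0.074
3.6333
```

step_arm([
  [-0.03,0.12,-0.1,0,0,-0.1],
  [-0.06,0.25,-0.2,0,0,-0.2],
  [-0.1,0.38,-0.3,0,0,-0.314],
  [-0.152,0.507,-0.42,0,0,-0.314],
  [-0.152,0.507,-0.52,0,0,-0.314],
  [-0.152,0.507,-0.57,0,0,-0.314],
  [-0.152,0.507,-0.57,0,0,-0.314],
  [-0.152,0.507,-0.57,0,0,-0.314],
])

```text
time_s: 4.3
ee_pos: [542.1, -11.3, 264.1]
tool_rot: [3.117, -0.388, -0.001]
force: [0.7, 0.1, 1.0]
width: 1.003
grip_force: 0.0
```

```bash
python3 - <<'E'
from h import *
c=cam("wrist"); im=robot.grab_frame("wrist").copy()
v=[mask("wrist","stand",np.array((588,-23)))]
if v[0]: print(fit("stand",v,np.array((588,-23.5,-.247))))
rods=robot.regions_of("wrist","rod")
for d in rods:
    ys,xs=np.nonzero(d["pixels"]); print(d["score"],len(xs),xs.min(),xs.max(),ys.min(),ys.max(),xs.mean(),ys.mean())
P=pose([(-6-t*a,0,107+t*a) for t in(0,40,57.5,75)],(588,-23.5),-.247)
q=proj(c,P); print(P.round(1),q.round(1))
for u in q: cv2.circle(im,tuple(int(x) for x in u),3,(255,0,0),-1)
if rods: 
    cs,_=cv2.findContours(rods[0]["pixels"].astype(np.uint8),0,2); cv2.drawContours(im,cs,-1,(0,255,0),1)
cv2.imwrite("pics/w2.png",im[:,:,::-1])
E
```

```text
(array([ 5.90272744e+02, -2.48632641e+01, -2.47143211e-01]), np.float64(0.1356824329263835))
0.93 2373 314 340 161 273 326.88074167720185 222.14833544037083
[[582.2 -22.  107. ]
 [554.8 -15.1 135.3]
 [542.8 -12.1 147.7]
 [530.8  -9.1 160. ]] [[324.9 168.4]
 [325.  218.1]
 [325.1 242.3]
 [325.1 268.2]]
```

View pics/w2.png

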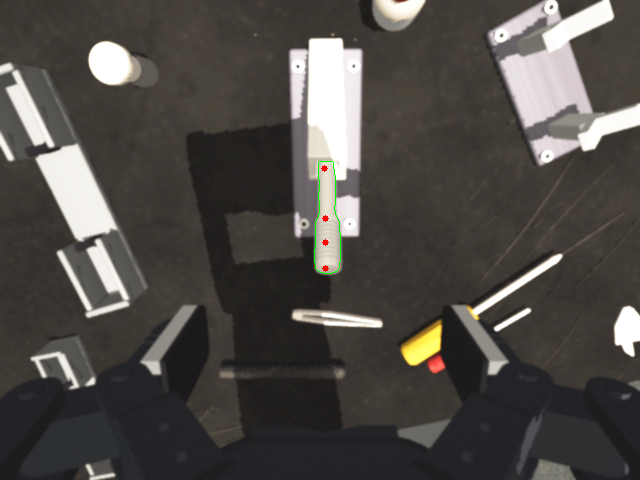

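The model points land on the rod: head centre at (327,243), shank mouth at (325,168). Descending to grip.

step_arm([
  [-0.006,-0.004,-0.13,0,0,0],
  [-0.006,-0.004,-0.26,0,0,0],
  [-0.006,-0.004,-0.36,0,0,0],
  [-0.006,-0.004,-0.432,0,0,0],
  [-0.006,-0.004,-0.432,0,0,0],
  [-0.006,-0.004,-0.432,0,0,0],
])

```text
time_s: 4.95
ee_pos: [540.8, -12.3, 156.5]
tool_rot: [3.117, -0.388, 0.0]
force: [-0.1, -0.2, 0.0]
width: 1.004
grip_force: 0.0
```

step_arm([
  [0,0,0,0,0,0],
  [0,0,0,0,0,0],
  [0,0,0,0,0,0],
  [0,0,0,0,0,0],
  [0,0,0,0,0,0],
  [0,0,0,0,0,0],
  [0,0,0,0,0,0],
  [0,0,0,0,0,0],
  [0,0,0,0,0,0],
  [0,0,0,0,0,0],
], jaw=0, force=80)

```text
time_s: 5.78
ee_pos: [540.5, -11.8, 156.5]
tool_rot: [3.118, -0.387, 0.001]
force: [-2.4, 0.3, 5.8]
width: 0.161
grip_force: 77.9
```

step_arm([
  [-0.048,0.012,0.05,0,0,0],
  [-0.096,0.024,0.099,0,0,0],
  [-0.144,0.036,0.149,0,0,0],
  [-0.192,0.049,0.198,0,0,0],
  [-0.24,0.061,0.248,0,0,0],
  [-0.288,0.073,0.297,0,0,0],
  [-0.336,0.085,0.347,0,0,0],
  [-0.384,0.097,0.396,0,0,0],
  [-0.384,0.097,0.45,0,0,0],
  [-0.384,0.097,0.5,0,0,0],
  [-0.384,0.097,0.5,0,0,0],
  [-0.384,0.097,0.5,0,0,0],
])

```text
time_s: 6.78
ee_pos: [445.1, 12.3, 281.5]
tool_rot: [-3.118, 0.387, -0.003]
force: [-0.3, -0.2, -0.9]
width: 0.163
grip_force: 78.5
```

```bash
python3 - <<'E'
from h import *
c=cam("wrist"); im=robot.grab_frame("wrist").copy(); sc=robot.grab_frame("scene"); s=robot.sense(); print(s["ee_pos"],s["width"],s["grip_force"],s["joints"])
cv2.imwrite("pics/w3.png",np.hstack([im[:,100:540],sc[100:400:,160:480].repeat(1,0) if 0 else cv2.resize(sc[150:400,200:420],(360,480))])[:,:,::-1])
E
```

```text
[444.33717113  12.40597399 279.84659056] 0.15755625993404182 78.52996945381165 [-9.29701809e-02 -3.66205768e-01  2.05661388e+00  1.21400396e-05
  1.45278192e+00  1.72490169e+00]
```

View pics/w3.png

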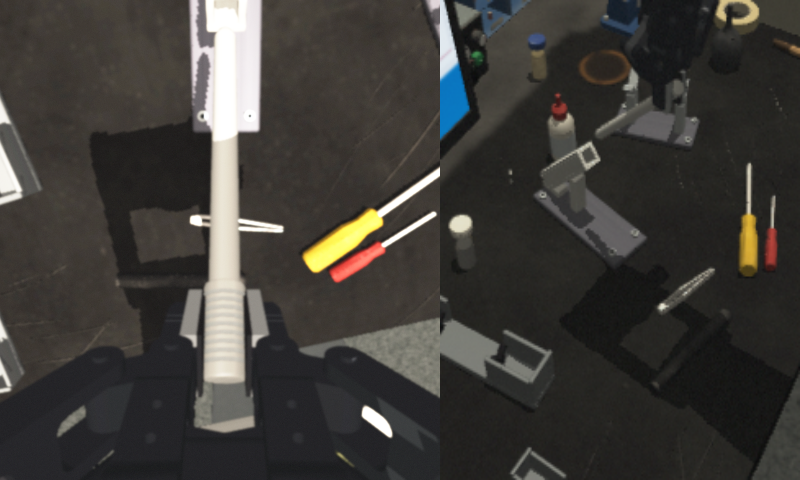

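The rod is drawn out and held by the head: head at about (325,330) in the wrist frame, shank running up to the top edge. Next I compute the levelling turn and the hover over the V rest.

```bash
cat >> h.py <<'E'
def goal(yaw,th,grasp):
    """tool target: down, yawed, pitched forward th; returns units from now"""
    s=robot.sense(); Rn=R.from_rotvec(s["tool_rot"])
    Rg=R.from_euler("z",yaw)*R.from_euler("y",-th)*R.from_rotvec([np.pi,0,0])
    t=np.array(grasp)-6*Rg.apply([0,0,1])
    return t, (t-s["ee_pos"])/250, (Rg*Rn.inv()).as_rotvec()/(np.pi/4)
E
python3 - <<'E'
from h import *
c=cam("wrist"); K=robot.sense()
# where would tip be for rod at 45deg, grasp x=81
s=robot.sense();Rt=R.from_rotvec(s["tool_rot"]);g=np.array(s["ee_pos"])+6*Rt.apply([0,0,1])
for ang in (40,45,50):
    d=np.array([np.cos(-.247)*np.cos(np.radians(ang)),np.sin(-.247)*np.cos(np.radians(ang)),-np.sin(np.radians(ang))])
    print(ang,proj(c,[g-14*d,g+21*d,g+176*d]).round(0))
y=.253; z=150
print(goal(y,np.pi/4,(593.3-81*np.cos(y),-224.5-81*np.sin(y),z)))
E
```

```text
40 [[324. 380.]
 [324. 280.]
 [324.  -1.]]
45 [[324. 379.]
 [324. 282.]
 [324.  26.]]
50 [[324. 379.]
 [324. 284.]
 [324.  51.]]
(array([ 510.77098625, -245.83704949,  154.24264069]), array([ 0.26573526, -1.03297209, -0.5024158 ]), array([ 0.00328175, -1.01207899,  0.60336042]))
```

step_arm([
  [0.02,-0.08,0,0,-0.08,0.05],
  [0.04,-0.18,0,0,-0.16,0.1],
  [0.06,-0.28,0,0,-0.24,0.14],
  [0.08,-0.38,0,0,-0.32,0.19],
  [0.1,-0.5,0,0,-0.4,0.24],
  [0.12,-0.6,0,0,-0.48,0.29],
  [0.14,-0.7,0,0,-0.56,0.34],
  [0.16,-0.8,0,0,-0.6,0.36],
  [0.16,-0.8,0,0,-0.6,0.36],
  [0.16,-0.8,0,0,-0.6,0.36],
])

```text
time_s: 7.72
ee_pos: [483.5, -188.6, 278.9]
tool_rot: [-3.0, -0.056, -0.707]
force: [0.4, 0.5, -0.7]
width: 0.16
grip_force: 78.5
```

```bash
python3 - <<'E'
from h import *
y=.253
print(goal(y,np.pi/4,(593.3-81*np.cos(y),-224.5-81*np.sin(y),150)))
E
```

```text
(array([ 510.77098625, -245.83704949,  154.24264069]), array([ 0.10894904, -0.22889821, -0.49874091]), array([ 0.00055417, -0.41407501,  0.24752107]))
```

step_arm([
  [0.02,-0.05,0,0,-0.1,0.05],
  [0.04,-0.1,-0.05,0,-0.18,0.1],
  [0.06,-0.16,-0.12,0,-0.26,0.15],
  [0.08,-0.2,-0.22,0,-0.34,0.2],
  [0.109,-0.229,-0.32,0,-0.414,0.248],
  [0.109,-0.229,-0.42,0,-0.414,0.248],
  [0.109,-0.229,-0.499,0,-0.414,0.248],
  [0.109,-0.229,-0.499,0,-0.414,0.248],
  [0.109,-0.229,-0.499,0,-0.414,0.248],
  [0.109,-0.229,-0.499,0,-0.414,0.248],
])

```text
time_s: 8.55
ee_pos: [512.4, -244.5, 157.5]
tool_rot: [-2.793, -0.363, -1.164]
force: [1.1, -0.7, -0.4]
width: 0.165
grip_force: 78.7
```

```bash
python3 - <<'E'
from h import *
y=.253; tc=np.array((593.3,-224.5,150.)); d=np.array([np.cos(y),np.sin(y),0])
print(goal(y,np.pi/4,tc-81*d)[1:])
views=[]
for k in("wrist","scene","side"):
    c=cam(k); im=robot.grab_frame(k)
    if k!="side": cv2.imwrite(f"pics/{k}4.png",im[:,:,::-1])
    r=robot.regions_of(k,"rod")
    for q in r: 
        ys,xs=np.nonzero(q["pixels"]); print(k,round(q["score"],2),len(xs),xs.min(),xs.max(),ys.min(),ys.max())
    if r: views.append((c,r[0]["pixels"])); np.save(f"m_{k}.npy",r[0]["pixels"])
    print(proj(c,[tc-95*d,tc-60*d,tc,tc+95*d]).round(0).tolist())
s,w=[cv2.imread(f"pics/{k}4.png") for k in("scene","wrist")]
cv2.imwrite("pics/c4.png",np.hstack([cv2.resize(s[120:280,230:430],(500,400)),cv2.resize(w,(300,400))]))
# fit line: centre xyz, yaw, pitch to silhouettes
def s3(c,p):
    e=np.array([np.cos(p[3])*np.cos(p[4]),np.sin(p[3])*np.cos(p[4]),np.sin(p[4])]); im=np.zeros((480,640),np.uint8)
    n1=np.cross(e,[0,0,1]);n1/=np.linalg.norm(n1);n2=np.cross(e,n1)
    t=np.linspace(0,2*np.pi,16)
    for lo,hi,r in((-60,95,6),(-95,-60,8)):
        P=[p[:3]+e*x+r*(np.cos(q)*n1+np.sin(q)*n2) for x in(lo,hi) for q in t]
        cv2.fillConvexPoly(im,cv2.convexHull((proj(c,P)*16).astype(np.int32)),1,shift=4)
    return im>0
p0=np.array([*tc,y,0.]);sc=np.array([4,4,4,.05,.05])
def f(x):
    e=0
    for c,m in views:
        q=s3(c,p0+x*sc); e+=1-(q&m).sum()/(q|m).sum()
    return e
b=minimize(f,np.zeros(5),method="Nelder-Mead",options=dict(initial_simplex=np.vstack([np.zeros(5),np.eye(5)]),maxiter=500))
print((p0+b.x*sc).round(3),b.fun,f(np.zeros(5)))
E
```

```text
(array([-0.00647772, -0.00549287, -0.01307416]), array([ 0.00467887,  0.00635623, -0.00480314]))
wrist 0.65 10524 303 344 24 383
wrist 0.3 5894 562 639 341 433
[[326.0, 387.0], [326.0, 290.0], [326.0, 166.0], [326.0, 34.0]]
scene 0.59 313 294 360 160 173
scene 0.53 293 207 221 262 289
[[370.0, 175.0], [356.0, 173.0], [331.0, 169.0], [294.0, 163.0]]
side 0.59 229 256 308 180 199
[[315.0, 179.0], [305.0, 183.0], [286.0, 189.0], [255.0, 199.0]]
[ 5.93924e+02 -2.23305e+02  1.51860e+02  2.55000e-01 -4.00000e-03] 0.855728778273338 1.0107427870148968
```

View pics/c4.png

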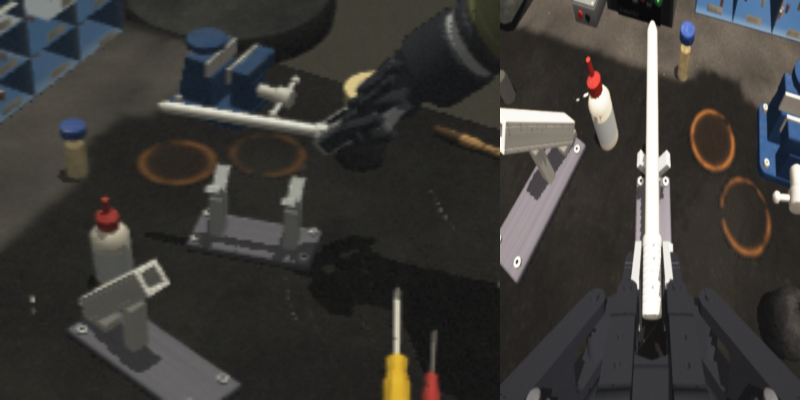

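The rod is level and aligned above the V rest: in the crop the rod spans (160,105)–(330,130) over the Vs at (215,200) and (293,210). I'll lower it.

step_arm([
  [-0.002,-0.002,-0.08,0,0,0],
  [-0.004,-0.004,-0.16,0,0,0],
  [-0.004,-0.004,-0.22,0,0,0],
  [-0.004,-0.004,-0.26,0,0,0],
  [-0.004,-0.004,-0.29,0,0,0],
  [-0.004,-0.004,-0.3,0,0,0],
  [-0.004,-0.004,-0.3,0,0,0],
])

```text
time_s: 9.43
ee_pos: [510.5, -245.7, 80.8]
tool_rot: [-2.793, -0.361, -1.162]
force: [-0.5, 0.1, -0.4]
width: 0.162
grip_force: 78.7
```

step_arm([
  [0,0,-0.008,0,0,0],
  [0,0,-0.016,0,0,0],
  [0,0,-0.016,0,0,0],
])

```text
time_s: 9.68
ee_pos: [511.1, -246.4, 78.0]
tool_rot: [-2.794, -0.361, -1.165]
force: [0.6, -0.1, 0.1]
width: 0.158
grip_force: 78.6
```

step_arm([
  [0,0,-0.006,0,0,0],
  [0,0,-0.01,0,0,0],
  [0,0,-0.01,0,0,0],
])

```text
time_s: 9.93
ee_pos: [511.7, -247.1, 76.6]
tool_rot: [-2.794, -0.361, -1.168]
force: [-1.3, -2.7, 5.8]
width: 0.159
grip_force: 78.8
```

step_arm([
  [0,0,-0.004,0,0,0],
  [0,0,-0.006,0,0,0],
  [0,0,-0.006,0,0,0],
])

```text
time_s: 10.18
ee_pos: [511.8, -247.2, 76.0]
tool_rot: [-2.793, -0.362, -1.169]
force: [-8.6, -1.1, 12.3]
width: 0.161
grip_force: 79.7
```

```bash
python3 - <<'E'
from h import *
for k in("scene","side","wrist"):
    im=robot.grab_frame(k); cv2.imwrite(f"pics/{k}5.png",im[:,:,::-1])
s,d,w=[cv2.imread(f"pics/{k}5.png") for k in("scene","side","wrist")]
cv2.imwrite("pics/c5.png",np.hstack([cv2.resize(s[150:240,280:400],(400,300),interpolation=2),cv2.resize(w[80:440,140:500],(400,400))[:300]]))
x=robot.sense(); print(x["force"],x["wrist_torque"],x["ee_pos"],x["time_s"])
E
```

```text
[-8.71541328 -0.41038312 12.71761721] [ 0.29545647 -0.46732517  0.16511811] [ 511.77046208 -247.21433624   76.02774189] 10.3333
```

View pics/c5.png

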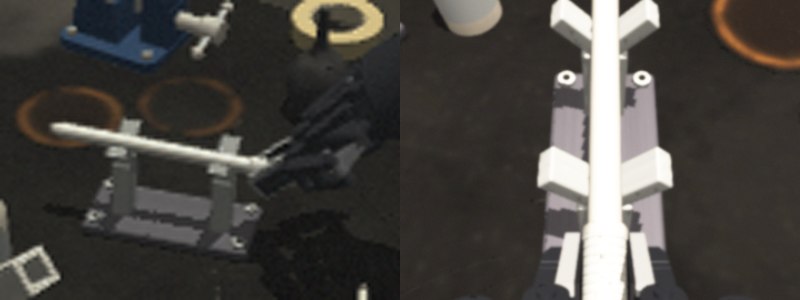

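The rod sits in both Vs; the head shoulder is clear of the near V at (605,225) in the crop. Opening the fingers.

step_arm([
  [0,0,0,0,0,0],
  [0,0,0,0,0,0],
  [0,0,0,0,0,0],
  [0,0,0,0,0,0],
  [0,0,0,0,0,0],
  [0,0,0,0,0,0],
], jaw=0.6)

```text
time_s: 10.83
ee_pos: [510.3, -245.4, 72.7]
tool_rot: [-2.793, -0.361, -1.162]
force: [0.3, -0.2, -0.2]
width: 0.599
grip_force: 0.0
```

step_arm([
  [-0.04,-0.01,0.042,0,0,0],
  [-0.08,-0.02,0.083,0,0,0],
  [-0.14,-0.035,0.15,0,0,0],
  [-0.21,-0.054,0.22,0,0,0],
  [-0.21,-0.054,0.32,0,0,0],
  [-0.21,-0.054,0.44,0,0,0],
  [-0.21,-0.054,0.56,0,0,0],
  [-0.21,-0.054,0.68,0,0,0],
  [-0.21,-0.054,0.7,0,0,0],
  [-0.21,-0.054,0.7,0,0,0],
])

```text
time_s: 11.67
ee_pos: [458.8, -260.2, 251.4]
tool_rot: [-2.796, -0.365, -1.168]
force: [0.4, -0.0, -0.6]
width: 0.605
grip_force: 0.0
```

```bash
python3 - <<'E'
from h import *
y=.253
print(goal(y,0,(593.5,-224.5,250)))
E
```

```text
(array([ 593.5, -224.5,  256. ]), array([0.5388805 , 0.14289883, 0.01826611]), array([-0.2424274 ,  0.97705364, -0.00799183]))
```

step_arm([
  [0.07,0.02,0.05,-0.03,0.14,0],
  [0.14,0.04,0.08,-0.07,0.28,0],
  [0.22,0.06,0.08,-0.1,0.42,0],
  [0.3,0.08,0.08,-0.14,0.56,0],
  [0.38,0.1,0.06,-0.17,0.7,0],
  [0.46,0.12,0.04,-0.21,0.84,0],
  [0.539,0.143,0.018,-0.242,0.977,-0.008],
  [0.539,0.143,0.018,-0.242,0.977,-0.008],
  [0.539,0.143,0.018,-0.242,0.977,-0.008],
  [0.539,0.143,0.018,-0.242,0.977,-0.008],
], jaw=1)

```text
time_s: 12.5
ee_pos: [591.9, -223.0, 250.0]
tool_rot: [-3.111, -0.39, 0.009]
force: [0.3, 0.4, -0.4]
width: 0.998
grip_force: 0.0
```

```bash
cat >> h.py <<'E'
def rodmask(k,near,z=70):
    c=cam(k)
    for q in robot.regions_of(k,"rod"):
        ys,xs=np.nonzero(q["pixels"]); p=plane(c,[xs.mean(),ys.mean()],z)[0,:2]
        if np.hypot(*(p-near))<60: return c,q["pixels"],q["score"]
def s3(c,p,hs):
    e=np.array([np.cos(p[2]),np.sin(p[2]),0]); im=np.zeros((480,640),np.uint8); n1=np.array([-e[1],e[0],0]);n2=np.array([0,0,1.])
    for lo,hi,r in((-60,95,6),(-95,-60,8)):
        P=[np.array([p[0],p[1],hs])+e*x+r*(np.cos(q)*n1+np.sin(q)*n2) for x in(lo,hi) for q in np.linspace(0,6.28,17)]
        cv2.fillConvexPoly(im,cv2.convexHull((proj(c,P)*16).astype(np.int32)),1,shift=4)
    return im>0
def fitrod(views,p0,z):
    sc=np.array([5,5,.05]);p0=np.array(p0)
    def f(x): return sum(1-(s3(c,p0+x*sc,z)&m).sum()/(s3(c,p0+x*sc,z)|m).sum() for c,m in views)/len(views)
    b=minimize(f,np.zeros(3),method="Nelder-Mead",options=dict(initial_simplex=np.vstack([np.zeros(3),np.eye(3)])))
    return (p0+b.x*sc).round(3),round(b.fun,3)
E
python3 - <<'E'
from h import *
V=[]
for k in("wrist","scene","side"):
    im=robot.grab_frame(k)
    if k=="wrist": cv2.imwrite("pics/w6.png",im[:,:,::-1])
    r=rodmask(k,np.array((593,-224)))
    if r: V.append(r[:2]); print(k,r[2],fitrod([r[:2]],(593.5,-224,.253),70))
print(fitrod(V,(593.5,-224,.253),70)); print(robot.sense()["ee_pos"])
E
```

```text
wrist 0.83 (array([ 5.94686e+02, -2.26278e+02,  2.54000e-01]), np.float64(0.054))
scene 0.77 (array([ 5.96161e+02, -2.27355e+02,  2.44000e-01]), np.float64(0.264))
side 0.51 (array([ 5.97475e+02, -2.25167e+02,  2.89000e-01]), np.float64(0.376))
(array([ 5.95457e+02, -2.26052e+02,  2.57000e-01]), np.float64(0.243))
[ 591.922797   -224.14854962  253.67140924]
```

View pics/w6.png

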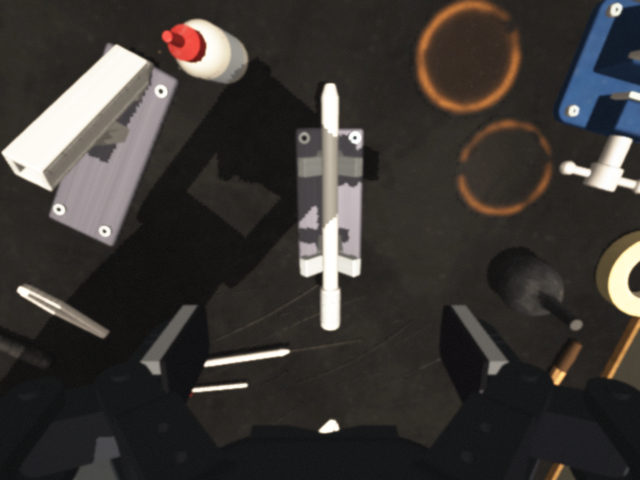

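The rod lies in the rest: head at (330,310), tip at (331,90), Vs at (330,165) and (330,265). I'll take it at mid-length, 3 mm above its axis.

step_arm([
  [0.012,-0.008,-0.14,0,0,0],
  [0.012,-0.008,-0.28,0,0,0],
  [0.012,-0.008,-0.42,0,0,0],
  [0.012,-0.008,-0.54,0,0,0],
  [0.012,-0.008,-0.64,0,0,0],
  [0.012,-0.008,-0.7,0,0,0],
  [0.012,-0.008,-0.7,0,0,0],
  [0.012,-0.008,-0.7,0,0,0],
])

```text
time_s: 13.47
ee_pos: [595.5, -225.7, 77.8]
tool_rot: [-3.113, -0.389, 0.004]
force: [0.2, 0.1, 1.0]
width: 1.001
grip_force: 0.0
```

step_arm([
  [0,0,0,0,0,0],
  [0,0,0,0,0,0],
  [0,0,0,0,0,0],
  [0,0,0,0,0,0],
  [0,0,0,0,0,0],
  [0,0,0,0,0,0],
  [0,0,0,0,0,0],
  [0,0,0,0,0,0],
  [0,0,0,0,0,0],
  [0,0,0,0,0,0],
], jaw=0, force=60)

```text
time_s: 14.3
ee_pos: [596.0, -225.4, 78.1]
tool_rot: [-3.113, -0.39, 0.004]
force: [-1.3, 1.8, 5.0]
width: 0.113
grip_force: 58.6
```

step_arm([
  [0,0,0.06,0,0,0],
  [0,0,0.14,0,0,0],
  [0,0,0.26,0,0,0],
  [0,0,0.38,0,0,0],
  [0,0,0.5,0,0,0],
  [0,0,0.6,0,0,0],
  [0,0.06,0.66,0,0,-0.03],
  [0,0.16,0.7,0,0,-0.08],
  [0,0.28,0.7,0,0,-0.12],
  [0,0.41,0.7,0,0,-0.16],
  [0,0.54,0.7,0,0,-0.2],
  [0,0.66,0.7,0,0,-0.255],
])

```text
time_s: 15.3
ee_pos: [595.4, -59.1, 253.0]
tool_rot: [-3.137, -0.073, 0.003]
force: [-0.2, -0.2, -0.3]
width: 0.114
grip_force: 58.5
```

step_arm([
  [0,0.13,0,0,0,0],
  [0,0.27,0,0,0,0],
  [0,0.41,0,0,0,0],
  [0,0.55,0,0,0,0],
  [0,0.68,0,0,0,0],
  [0.01,0.78,0,0,0,0],
  [0.02,0.84,0,0,0,0],
  [0.03,0.86,0,0,0,0],
  [0.03,0.86,0,0,0,0],
])

```text
time_s: 16.05
ee_pos: [603.6, 154.9, 252.6]
tool_rot: [-3.137, -0.078, 0.003]
force: [-0.8, -0.5, -0.4]
width: 0.115
grip_force: 58.5
```

```bash
python3 - <<'E'
from h import *
print(robot.sense()["ee_pos"])
im=robot.grab_frame("wrist"); cv2.imwrite("pics/w7.png",im[:,:,::-1]); robot.grab_frame("scene"); robot.grab_frame("side")
p0=np.array((605,215.5,.05)); V=[]
for k in("wrist","scene","side"):
    m=mask(k,"case",p0[:2])
    if m: print(k,fit("case",[m],p0,(5,5,.05))); 
s=robot.sense(); g=np.array(s["ee_pos"])-[0,0,6]; print(g)
r=rodmask("wrist",g[:2],g[2]-3)
if r: print("rod",r[2],fitrod([r[:2]],(g[0],g[1],.05),g[2]-3))
print(goal(.05,0,(605,215.5,100)))
E
```

```text
[603.5949662  154.94373376 252.56280809]
wrist (array([6.05148889e+02, 2.13857825e+02, 4.06631581e-02]), np.float64(0.06443120410142722))
scene (array([6.04741419e+02, 2.13295507e+02, 2.92148194e-02]), np.float64(0.08330652943068506))
side (array([6.03318657e+02, 2.14784708e+02, 4.85010869e-02]), np.float64(0.10926118626430803))
[603.37885167 153.20705748 246.57479598]
rod 0.55 (array([6.00713e+02, 1.53156e+02, 5.00000e-02]), np.float64(0.175))
(array([605. , 215.5, 106. ]), array([ 0.00656359,  0.24848323, -0.58634955]), array([-0.00493703, -0.00305891,  0.00381311]))
```

View pics/w7.png

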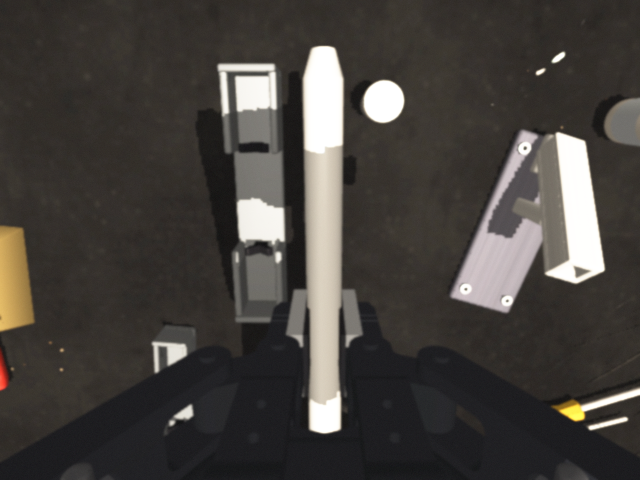

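The larger case is at (255,190), with the rod held beside it from tip (323,47) to head (325,432); the smaller tray at (175,370) isn't the one meant. I'll compute the rod's ends and the remaining shift.

```bash
python3 - <<'E'
from h import *
c=cam("wrist"); e=plane(c,[[323,47],[325,432]],243.6); print(e.round(1),e.mean(0),np.linalg.norm(e[0]-e[1]))
s=robot.sense(); print(s["ee_pos"])
E
```

```text
[[697.3 158.  243.6]
 [559.8 150.9 243.6]] [628.53831797 154.40429111 243.6       ] 137.61018589676144
[603.35910371 153.37919138 252.58738716]
```

step_arm([
  [0.005,0.08,0,0,0,0],
  [0.01,0.16,-0.05,0,0,-0.012],
  [0.01,0.22,-0.15,0,0,-0.012],
  [0.01,0.238,-0.28,0,0,-0.012],
  [0.01,0.238,-0.4,0,0,-0.012],
  [0.01,0.238,-0.5,0,0,-0.012],
  [0.01,0.238,-0.55,0,0,-0.012],
  [0.01,0.238,-0.55,0,0,-0.012],
  [0.01,0.238,-0.55,0,0,-0.012],
])

```text
time_s: 17.15
ee_pos: [605.9, 213.6, 115.2]
tool_rot: [-3.137, -0.06, 0.004]
force: [-0.4, 0.3, -0.5]
width: 0.115
grip_force: 58.5
```

```bash
python3 - <<'E'
from h import *
im=robot.grab_frame("wrist"); c=cam("wrist"); s=robot.sense(); print(s["ee_pos"],s["tool_rot"],s["width"]); cv2.imwrite("pics/w8.png",im[:,:,::-1])
zc=46
for n in(1,): 
    m=mask("wrist","case",np.array((605,214))); r=rodmask("wrist",np.array((604,214)),s["ee_pos"][2]-9)
if m: print("case",fit("case",[(m[0],m[1]|(r[1] if r else False))],np.array((605,214,.04)),(5,5,.05)))
if r: print("rod",fitrod([r[:2]],(603,214,.04),s["ee_pos"][2]-9))
E
```

```text
[606.88686848 213.94668607 116.79138365] [-3.13629855e+00 -6.06059067e-02 -2.33173418e-04] 0.117197790815409
case (array([6.06405226e+02, 2.16335462e+02, 4.45921189e-02]), np.float64(0.22123791326501074))
rod (array([6.05208e+02, 2.14110e+02, 4.30000e-02]), np.float64(0.17))
```

View pics/w8.png

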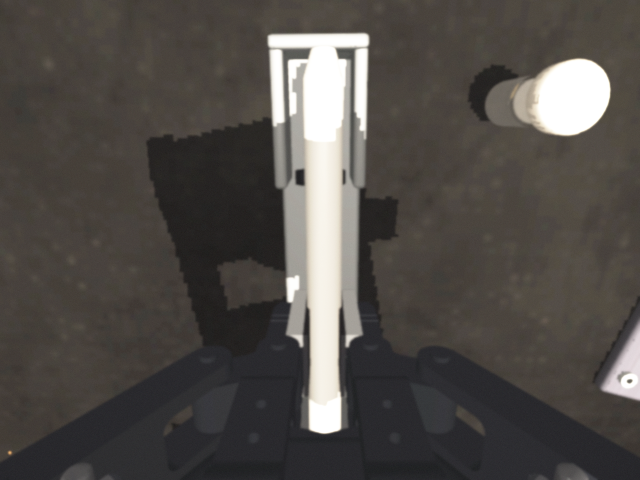

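The rod hangs over the case and runs along it, tip at (323,47), far end wall at (318,41), walls at columns 283 and 354. I'll measure the wall edges directly.

```bash
python3 - <<'E'
from h import *
c=cam("wrist"); im=cv2.imread("pics/w8.png"); g=cv2.cvtColor(im,6).astype(int)
for v in(80,110,140,170): print(v,g[v,266:300].tolist(),g[v,345:372].tolist())
for v in (70,100,130,160): print(plane(c,[[271+(v-40)*.03,v],[368-(v-40)*.02,v]],42).round(1).tolist())
print("wall",plane(c,[[269,41],[368,41]],46).round(1).tolist())
s=robot.sense(); print(s["ee_pos"], R.from_rotvec(s["tool_rot"]).as_matrix()[:,0])
E
```

```text
80 [68, 69, 70, 85, 131, 193, 231, 244, 251, 253, 254, 255, 255, 255, 253, 246, 217, 163, 117, 103, 98, 114, 191, 248, 253, 248, 214, 180, 175, 174, 172, 174, 172, 173] [220, 184, 177, 178, 164, 133, 96, 83, 97, 144, 198, 233, 247, 252, 254, 254, 254, 254, 254, 252, 243, 209, 142, 89, 72, 67, 68]
110 [77, 77, 79, 79, 83, 123, 185, 228, 242, 250, 253, 254, 255, 255, 255, 253, 245, 223, 167, 120, 101, 100, 114, 189, 248, 254, 255, 255, 254, 248, 213, 178, 171, 171] [177, 175, 175, 169, 152, 123, 93, 84, 108, 164, 215, 240, 250, 253, 254, 254, 254, 254, 253, 247, 229, 175, 111, 75, 68, 70, 71]
140 [41, 41, 39, 40, 39, 42, 59, 91, 116, 131, 141, 148, 155, 156, 156, 151, 140, 131, 116, 99, 86, 81, 80, 83, 101, 137, 159, 167, 168, 169, 169, 169, 168, 169] [174, 175, 171, 163, 138, 104, 84, 83, 92, 111, 124, 135, 141, 150, 151, 152, 148, 146, 140, 134, 114, 90, 75, 71, 70, 71, 71]
170 [36, 38, 36, 36, 38, 37, 40, 51, 77, 106, 126, 136, 145, 148, 149, 149, 146, 139, 130, 118, 101, 89, 80, 83, 85, 105, 135, 155, 147, 123, 93, 73, 63, 59] [127, 155, 166, 159, 131, 98, 81, 84, 97, 114, 127, 138, 145, 148, 147, 144, 143, 137, 131, 115, 92, 74, 68, 68, 67, 66, 68]
[[702.0, 241.8, 42.0], [703.7, 198.4, 42.0]]
[[689.1, 241.4, 42.0], [690.8, 197.8, 42.0]]
[[675.7, 240.9, 42.0], [677.4, 197.2, 42.0]]
[[661.7, 240.4, 42.0], [663.5, 196.5, 42.0]]
wall [[713.3, 242.5, 46.0], [714.9, 199.4, 46.0]]
[607.46577924 214.19279655 117.95845042] [0.99924569 0.03876696 0.00227466]
```

step_arm([
  [0,0.007,-0.08,0,0,0],
  [0,0.007,-0.16,0,0,0],
  [0,0.007,-0.22,0,0,0],
  [0,0.007,-0.26,0,0,0],
  [0,0.007,-0.28,0,0,0],
  [0,0.007,-0.284,0,0,0],
  [0,0.007,-0.284,0,0,0],
])

```text
time_s: 17.88
ee_pos: [606.1, 215.8, 44.5]
tool_rot: [-3.137, -0.061, 0.003]
force: [-0.4, 0.6, -0.4]
width: 0.118
grip_force: 58.6
```

step_arm([
  [0,0,-0.006,0,0,0],
  [0,0,-0.01,0,0,0],
  [0,0,-0.01,0,0,0],
])

```text
time_s: 18.13
ee_pos: [606.2, 215.8, 42.2]
tool_rot: [-3.137, -0.061, 0.002]
force: [-0.4, -0.4, -0.3]
width: 0.113
grip_force: 58.6
```

step_arm([
  [0,0,-0.004,0,0,0],
  [0,0,-0.006,0,0,0],
  [0,0,-0.006,0,0,0],
])

```text
time_s: 18.38
ee_pos: [606.0, 215.8, 40.4]
tool_rot: [-3.137, -0.061, 0.003]
force: [0.3, 0.3, -0.4]
width: 0.114
grip_force: 58.6
```

step_arm([
  [0,0,-0.004,0,0,0],
  [0,0,-0.004,0,0,0],
  [0,0,-0.004,0,0,0],
])

```text
time_s: 18.63
ee_pos: [606.1, 215.7, 40.2]
tool_rot: [-3.137, -0.062, 0.003]
force: [-2.5, -1.4, 4.6]
width: 0.116
grip_force: 59.2
```

step_arm([
  [0,0,-0.004,0,0,0],
  [0,0,-0.004,0,0,0],
  [0,0,-0.004,0,0,0],
])

```text
time_s: 18.88
ee_pos: [606.2, 215.7, 40.1]
tool_rot: [-3.137, -0.062, 0.003]
force: [-4.8, -1.4, 8.5]
width: 0.119
grip_force: 59.7
```

Contact is at the expected height. I'll open partway, retreat straight up and check.

step_arm([
  [0,0,0,0,0,0],
  [0,0,0,0,0,0],
  [0,0,0,0,0,0],
  [0,0,0,0,0,0],
  [0,0,0,0,0,0],
  [0,0,0,0,0,0],
], jaw=0.5)

```text
time_s: 19.38
ee_pos: [605.6, 215.8, 37.8]
tool_rot: [-3.137, -0.061, 0.004]
force: [-0.4, -1.3, 0.4]
width: 0.499
grip_force: 0.0
```

step_arm([
  [0,0,0.04,0,0,0],
  [0,0,0.1,0,0,0],
  [0,0,0.2,0,0,0],
  [0,0,0.32,0,0,0],
  [0,0,0.44,0,0,0],
  [0,0,0.56,0,0,0],
  [0,0,0.68,0,0,0],
  [-0.1,-0.05,0.8,0,0,0],
  [-0.16,-0.1,0.85,0,0,0],
  [-0.16,-0.1,0.85,0,0,0],
  [-0.16,-0.1,0.85,0,0,0],
])

```text
time_s: 20.3
ee_pos: [566.2, 190.7, 253.8]
tool_rot: [-3.136, -0.061, -0.005]
force: [1.3, -0.7, 0.0]
width: 0.498
grip_force: 0.0
```

```bash
python3 - <<'E'
from h import *
im=robot.grab_frame("wrist"); cv2.imwrite("pics/w9.png",im[:,:,::-1]); s=robot.sense(); print(s["ee_pos"],s["time_s"],s["width"])
m=mask("wrist","case",np.array((605,214))); r=rodmask("wrist",np.array((604,214)),32)
if r: print("rod",fitrod([r[:2]],(605,215,.04),32))
if m: print("case",fit("case",[(m[0],m[1]|(r[1] if r else False))],np.array((605,214,.04)),(5,5,.05)))
E
```

```text
[565.92003351 190.79219367 251.92139192] 20.35 0.5024555077484447
rod (array([6.01888e+02, 2.15139e+02, 4.70000e-02]), np.float64(0.098))
case (array([6.04287077e+02, 2.14956407e+02, 4.79473119e-02]), np.float64(0.04631183300892683))
```

View pics/w9.png

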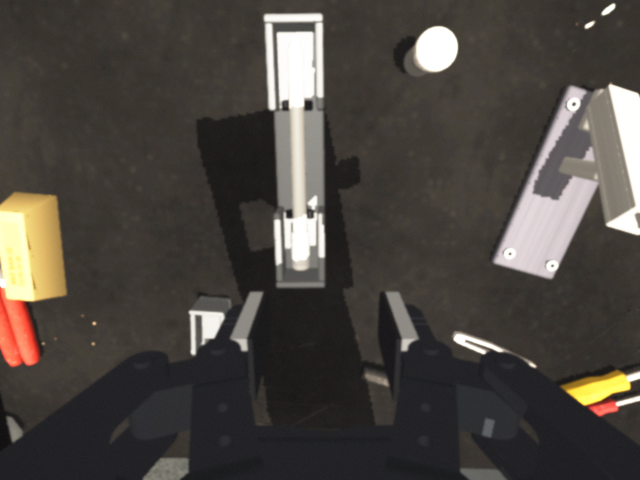

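The rod lies in both saddles of the larger case: tip near (295,37), head end at (301,267), parallel to the case and about 2 mm off centre lengthwise. The gripper is clear of everything.

```bash
python3 -c "
from station import robot
print(robot.hand_in())"
```

```text
the job is handed in; nothing more can be done
None
```

The rod was laid level in the V rest, retaken by its middle, and now lies level in both saddles of the larger case with the gripper clear; the job is handed in at about 20 s, and `hand_in()` gave no verdict.

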